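# Put the bench scraper away in the caddy slot

## Robot

A 6-joint arm with a two-finger parallel gripper is mounted at the origin on the work surface. World frame = base frame: x ahead of the robot, y to its left, z up, the work surface at z = 0. Lengths are in mm, angles in rad, forces in N, time in s.
With the tool pointing down it reaches from about 350 to 975 mm from the base axis. Payload 7.1 kg.
Tool frame: the origin (TCP) lies midway between the tips of the shut fingers; the grasp point (between the pads) lies 19 mm behind it; z points along the fingers, y is the line along which they close (so a half turn about z gives the same grasp; the last joint's range is limited). The gripper opens to 88 mm and grips with 3 to 60 N. Pads are 20 mm wide; open, the fingers measure 115 mm over their backs; the gripper's body (75 mm by 178 mm) begins 61 mm behind the grasp point.
Start: joints at [-1.219, 0.423, 1.63, -0, 1.089, -0.019], TCP at [226.492, -582.5, 222.675] pointing down, gripper open.
Joint ranges: [-3, 3], [-0.9, 2.11], [0.09, 2.58], [-1.31, 4.45], [0.11, 2.69], [-2.54, 2.54]. Speed limits (rad/s): [2.39, 2.39, 3.01, 3.14, 3.14, 3.14].

## Interface

Orientations are given as a rotation vector (axis times angle).
In Python, from workcell import ctrl gives the robot as it stands.
- The arm moves only by the shell command python3 -m pendant 'ROWS'. ROWS is a JSON object of lists of equal length, an entry for each row: "grip": the opening, from -1 (shut) to 1 (fully open); "linear": the shift along the tool's x, y, z in mm, a list of three; "angular": the turn, a rotation vector about the tool's x, y, z in rad, a list of three. In form: {"grip": [grip, ...], "linear": [[tx, ty, tz], ...], "angular": [[ax, ay, az], ...]}. A call has 1 to 12 rows; each row shifts and turns the commanded pose from where the row before left it, along the tool's axes as they then stand; what a row does not reach is not made up. A row lasts 1/12 s, in which the tool goes at most 41.7 mm and 7.16 degrees, less where a joint would pass 70% of its speed; a pose out of reach is approached as far as the arm can. A call with a gripper value outside its range is refused whole. The fingers move at their own pace and stop on an object; the grip force is fixed at half the most. Time passes only in rows, so rows that do not move let the fingers close. It gives the time, the measured TCP pose, the force, the opening and the grip force at its end, in the units of the state.
- ctrl.get_obs(): the state, without advancing time (a new reading comes with each control period).
- ctrl.get_image(name): name is "scene" or "top" or "wrist"; returns the picture (480x640x3 uint8, red, green, blue); there is no depth.
- ctrl.camera_params(name): a dict with "vfov" (degrees; the focal length in pixels is half the picture's height over the tangent of half this angle, whatever the lens; pixels are square), "cx", "cy" (the principal point, pixels), "k1" (the pictures are not rectified: a ray, as slopes to the right and down, at radius r is drawn at 1 + k1 r^2 times it, then the intrinsics apply), "R" (3x3) and "t" (3): a world point X has camera coordinates R X + t; the wrist camera has in their place "T_tool_cam" (4x4, takes a point from camera to tool coordinates, whose origin is the TCP and whose axes are the flange's). Camera axes: x right, y down, z forward; pixel columns grow to the right and rows downward; lengths in mm; the calibration is good to about 2 mm. A picture is of the moment at which its call begins: read the wrist's pose just before it. camera_params takes no time and is no camera call.
- ctrl.close_job(): hands the job in; it is judged then, once.
The state is a dict: "t": time; "qpos": joint angles; "qvel": joint speeds; "joint_torque": joint torques, N m; "ee_pos": TCP position; "orientation": TCP orientation; "ft_force": force on the tool from outside, world axes, zero at the start; "moment": the same for the moment, N m; "width": finger opening in mm; "grasp_force": force on a finger pad.
Only numpy, scipy, OpenCV 4.12 (cv2) and the standard library are available. Lean on these libraries where they do the work, as an engineer would, in place of code of your own. Each camera call takes 0.05 s, during which the arm holds its last target. There are 200 camera calls.

## Task

The bench scraper has been left hanging in the bars of the folding stove stand. Lift it out and put it away in the utensil caddy: slide its blade straight down into the long narrow slot, keeping hold of it until the handle rests on the caddy's top (do not drop it in), then let go. Leave everything else on the bench where it is.

Things in the scene. Friction and masses are not known exactly. Their poses are not given: they have to be found in the camera images.
- scraper: bench scraper (flat tool), loose, about 0.18 kg, hanging blade down in the stove stand. Steel blade 100 mm wide (own x) x 3 mm thick (own y) x 80 mm deep, under a black plastic bar handle 110 mm (x) x 26 mm (y) x 40 mm (z). Origin: middle of the blade's lower edge; z points up from the blade to the handle (handle spans z = 80 to 120 mm). Either way round is the same.
- scraper_grip (a point): point in the handle, 104 mm above the blade's lower edge and 24 mm above the handle's underside; good place to pinch the handle across its 26 mm thickness (own y) from above
- scraper_shoulder (a point): middle of the handle's flat underside, 80 mm above the blade's lower edge
- stand: folding aluminium stove stand with crossed legs, 180 mm (own x) x 140 mm (y) x 110 mm tall, fixed. Origin: centre of its footprint on the bench. Four flat top bars run along its x, 10 mm wide; the two middle ones leave a 10 mm gap in which the scraper's blade hangs, its handle resting on the bars with its length along the stand's x
- stand_bars (a point): middle of the gap between the stand's two middle bars, at the bars' top, 110 mm above the bench
- caddy: white hard plastic utensil caddy, a block 150 mm (own x) x 110 mm (y) x 110 mm tall, fixed. Origin: centre of its underside. Its flat top has one long narrow slot parallel to its x, centred 37 mm to the -y side of the middle, and two nearly square compartments (62 x 60 mm, with short teaspoons below the rim) on the +y side
- caddy_slot (a point): middle of the narrow slot's mouth, on the caddy's top face, 110 mm above the bench; axes as the caddy's (slot along x). The slot is 112 mm long, 9 mm wide, 100 mm deep, its mouth flared by 4 mm on every side
- measuring_cup: bystander: clear glass measuring cup with a side handle, 84 mm across, 100 mm tall, standing between the stand and the caddy; origin at the centre of its underside
- percolator: bystander: stainless steel percolator, 112 mm across, 196 mm tall, far side of the bench; origin at the centre of its underside
- jar: bystander: glass jar with steel lid, 80 mm across, 120 mm tall, far side; origin at the centre of its underside
- mug: bystander: white ceramic mug, 82 mm across, 85 mm tall, at the left; origin at the centre of its underside
- tin: bystander: steel tin with paper label, 76 mm across, 110 mm tall, at the right; origin at the centre of its underside
- whisk: bystander: black nylon whisk, 260 mm long, lying on the far side of the bench; origin on its underside near the middle
- spoon: bystander: wooden spoon, 200 mm long, lying at the left; origin on its underside near the middle
Things that resemble listed ones, but are neither listed nor needed, are in the scene too. There is more than one size of the scraper; the one meant has the size given above.

How it is judged (in metres and radians):
On the way, in this order (a step that is already met when the one before it is completed fails the run):
1. the scraper is lifted clear of the stove stand (its blade's lower edge above the bars) (height (world z) of scraper above 0.112 m), for 0.1 s.
2. the scraper, held by the fingers, is lowered in the caddy's narrow slot until its handle's underside is within 15 mm of the caddy's top (horizontal distance between scraper_shoulder and caddy_slot below 0.012 m and angle between the x axis of scraper and the x axis of caddy, either way round below 0.15 rad and angle between scraper's own z axis and vertical below 0.12 rad and z of scraper_shoulder in the frame of caddy_slot between -0.006 and 0.015 m and contact force between the fingers and scraper above 0.5 N), for 0.1 s.
At the end, for the whole second after the job is handed in: The scraper stands at rest, blade down in the caddy's narrow slot, upright (within 0.12 rad) and in line with the slot (within 0.15 rad, 12 mm), its handle's underside resting on the caddy's top (within 4 mm), released (horizontal distance between scraper_shoulder and caddy_slot below 0.012 m and angle between the x axis of scraper and the x axis of caddy, either way round below 0.15 rad and angle between scraper's own z axis and vertical below 0.12 rad and z of scraper_shoulder in the frame of caddy_slot between -0.006 and 0.004 m and linear speed of scraper below 0.02 m/s); the robot touches nothing.
It fails at once if a bystander (measuring cup, percolator, whisk, jar, mug, tin or spoon) is moved by more than 30 mm (distance of any of measuring_cup, percolator, whisk, jar, mug, tin, spoon from where it was at the start of the episode above 0.03 m).
It also fails if it takes over 45 s, if anything falls off the work surface, if the arm or the gripper's body presses on something with over 40 N, if the wrist force passes 120 N, or if a joint passes its speed limit or range.

## Working session

There is one attempt and no reset: what is moved stays moved. The work goes in short steps, Python scripts to look and compute and a shell command to move; the robot and the scene stay as the last step left them, time stands still between calls to the robot, and variables do not carry over. Pictures are saved under pics/ and viewed, at most 10 in all, crops included, and the job is handed in when it is done.

```bash
mkdir -p pics
python3 - <<'E'
from workcell import ctrl
import cv2
for n in("top","scene"):
    cv2.imwrite(f"pics/{n}0.png",cv2.cvtColor(ctrl.get_image(n),cv2.COLOR_RGB2BGR)); 
    print(n,ctrl.camera_params(n))
print(ctrl.camera_params("wrist"));print(ctrl.get_obs())
E
```

```text
top {'vfov': 43.87483772087911, 'cx': 317.66027456166495, 'cy': 250.1310897865266, 'k1': -0.04792589855728078, 'R': array([[-0.02699474, -0.99963252, -0.0024701 ],
       [-0.98366768,  0.02700335, -0.17795704],
       [ 0.17795835, -0.00237414, -0.98403516]]), 't': array([  21.03256638,  528.02864707, 1700.92061504])}
scene {'vfov': 50.21186837804281, 'cx': 326.343853217828, 'cy': 244.55587902571818, 'k1': -0.08273495017125908, 'R': array([[ 0.76044428,  0.6494027 , -0.0007957 ],
       [ 0.45885249, -0.53817806, -0.70697862],
       [-0.45954205,  0.53725274, -0.70723447]]), 't': array([-364.52483792, -152.09407933, 1835.30378083])}
{'vfov': 71.82362960337534, 'cx': 321.9886123445669, 'cy': 239.2208323061171, 'k1': 0.004703321992555471, 'T_tool_cam': array([[ 1.64563805e-04, -9.67745286e-01, -2.51930614e-01,
         6.98596257e+01],
       [ 9.99999799e-01,  3.13628089e-04, -5.51534130e-04,
        -1.35310333e-01],
       [ 6.12757071e-04, -2.51930473e-01,  9.67745143e-01,
        -1.62114232e+02],
       [ 0.00000000e+00,  0.00000000e+00,  0.00000000e+00,
         1.00000000e+00]])}
{'t': 0.1, 'qpos': array([-1.21899025e+00,  4.23741901e-01,  1.63060469e+00,  1.68190744e-05,
        1.08858243e+00, -1.90173256e-02]), 'qvel': array([-0.00058554, -0.00016348, -0.00176407, -0.00016674, -0.00048964,
        0.00134772]), 'joint_torque': array([-1.68815527e-04, -5.45615780e+01, -2.74327898e+01,  6.45399769e-02,
        1.88244029e-02, -2.12491972e-05]), 'ee_pos': array([ 226.33741248, -582.04774304,  221.99697524]), 'orientation': array([-3.08645162e+00, -5.78900884e-01,  3.24468593e-04]), 'ft_force': array([ 0.43166933, -0.3925734 , -0.05208527]), 'moment': array([-0.01951732,  0.00101982,  0.05991541]), 'grasp_force': 0.0, 'width': 87.98768037209109}
```

View pics/top0.png

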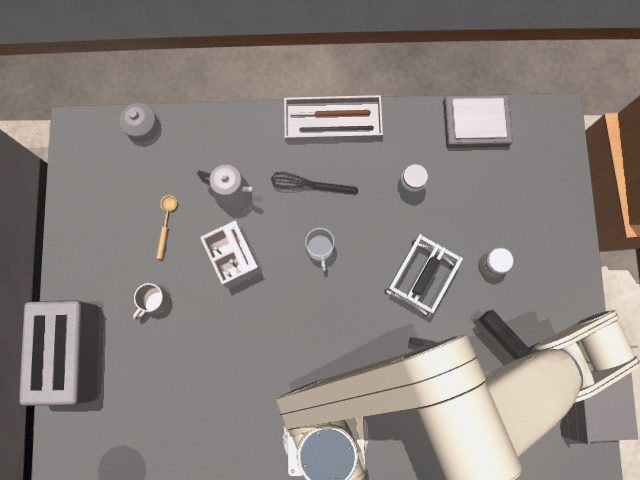

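View pics/scene0.png

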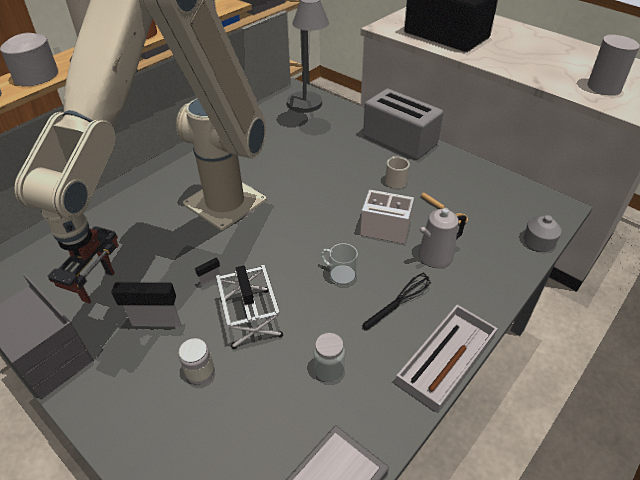

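The top view shows the stand at about (425,275), with the black handle at (427,276). The caddy is at (230,254), with its slot on the upper-right side. The measuring cup is between them at (320,245).

```bash
cat > h.py <<'E'
import numpy as np, cv2
from scipy.spatial.transform import Rotation as Ro
from workcell import ctrl
def ray(name,uv,T=None):
    p=ctrl.camera_params(name); f=240/np.tan(np.radians(p['vfov']/2))
    d=(np.atleast_2d(uv).astype(float)-[p['cx'],p['cy']])/f
    x=d.copy()
    for _ in range(20): x=d/(1+p['k1']*(x**2).sum(1,keepdims=True))
    x=np.c_[x,np.ones(len(x))]
    if name=='wrist':
        W=T@p['T_tool_cam']; return W[:3,3],x@W[:3,:3].T
    return -p['R'].T@p['t'],x@p['R']
def onplane(name,uv,z,T=None):
    o,d=ray(name,uv,T); return o+d*((z-o[2])/d[:,2])[:,None]
def pix(name,X,T=None):
    p=ctrl.camera_params(name); f=240/np.tan(np.radians(p['vfov']/2))
    X=np.atleast_2d(X).astype(float)
    if name=='wrist':
        W=np.linalg.inv(T@p['T_tool_cam']); c=X@W[:3,:3].T+W[:3,3]
    else: c=X@p['R'].T+p['t']
    x=c[:,:2]/c[:,2:]; return x*(1+p['k1']*(x**2).sum(1,keepdims=True))*f+[p['cx'],p['cy']]
def pose():
    o=ctrl.get_obs(); T=np.eye(4); T[:3,:3]=Ro.from_rotvec(o['orientation']).as_matrix(); T[:3,3]=o['ee_pos']; return T
def snap(name,fn):
    T=pose(); im=cv2.cvtColor(ctrl.get_image(name),cv2.COLOR_RGB2BGR); cv2.imwrite(f'pics/{fn}.png',im); return T,im
def plan(xy,yaw,z):   # target tool pose: down, tool y axis at yaw (mod pi); tool-frame shift and z-turn
    T=pose(); ty=T[:3,1]; a=np.arctan2(ty[1],ty[0]); d=(yaw-a+np.pi/2)%np.pi-np.pi/2
    w=np.array([*xy,z])-T[:3,3]
    print('shift tool',np.round(T[:3,:3].T@w,1),'turn about tool z',round(-d,4),'tilt',np.round(T[:3,2],4),'q6',ctrl.get_obs()['qpos'][5])
E
python3 - <<'E'
from h import *
im=cv2.imread('pics/top0.png'); g=cv2.cvtColor(im,cv2.COLOR_BGR2GRAY)
def rect(mask,x0,y0,x1,y1,z,n):
    m=np.zeros_like(g);m[y0:y1,x0:x1]=mask[y0:y1,x0:x1]
    c=max(cv2.findContours(m,0,2)[0],key=cv2.contourArea); b=cv2.boxPoints(cv2.minAreaRect(c))
    P=onplane('top',b,z)[:,:2]; e=[P[1]-P[0],P[2]-P[1]];L=max(e,key=np.linalg.norm)
    print(n,P.mean(0).round(1),[round(np.linalg.norm(v),1) for v in e],'yaw',round(np.arctan2(L[1],L[0])%np.pi,4), b.mean(0))
rect((g<35).astype(np.uint8)*255,405,245,450,305,150,'handle')
rect((g>110).astype(np.uint8)*255,195,215,262,295,110,'caddy')
print(ctrl.camera_params('top')['R'].T@-ctrl.camera_params('top')['t'])
for n,u,z in(('cup',(320,242),100),):print(n,onplane('top',u,z))
v=np.hstack([cv2.resize(im[215:295,190:270],None,fx=5,fy=5,interpolation=2),cv2.resize(im[235:315,385:465],None,fx=5,fy=5,interpolation=2)]);cv2.imwrite('pics/c1.png',v)
E
```

```text
Traceback (most recent call last):
ValueError: max() iterable argument is empty
```

```bash
cat > m.py <<'E'
from h import *
im=cv2.imread('pics/top0.png'); g=cv2.cvtColor(im,cv2.COLOR_BGR2GRAY)
print(g[276,420:436],g[250,200:262:4])
def rect(mask,x0,y0,x1,y1,z,n):
    m=np.zeros_like(g);m[y0:y1,x0:x1]=mask[y0:y1,x0:x1]
    c=max(cv2.findContours(m,0,2)[0],key=cv2.contourArea); b=cv2.boxPoints(cv2.minAreaRect(c))
    P=onplane('top',b,z)[:,:2]; e=[P[1]-P[0],P[2]-P[1]];L=max(e,key=np.linalg.norm)
    print(n,P.mean(0).round(1),[round(np.linalg.norm(v),1) for v in e],'yaw',round(np.arctan2(L[1],L[0])%np.pi,4), b.mean(0))
rect((g<45).astype(np.uint8)*255,405,245,450,305,150,'handle')
rect((g>110).astype(np.uint8)*255,195,215,262,295,110,'caddy')
print('cup',onplane('top',(320,242),100))
v=np.hstack([cv2.resize(im[215:295,190:270],None,fx=5,fy=5,interpolation=2),cv2.resize(im[235:315,385:465],None,fx=5,fy=5,interpolation=2)]);cv2.imwrite('pics/c1.png',v)
E
python3 m.py
```

```text
[ 50  62  77  74  76  72  69  68  70  67  65  64  90  88  90 134] [134 135 227 125 148 236 242 239 237 242 199 235 240 119 135 136]
handle [ 460.1 -289.8] [np.float64(0.0), np.float64(0.0)] yaw 0.0 [426. 265.]
caddy [512.8 260.7] [np.float64(189.4), np.float64(226.6)] yaw 3.1315 [228.  254.5]
cup [[ 5.42258795e+02 -5.23882402e-01  1.00000000e+02]]
```

View pics/c1.png

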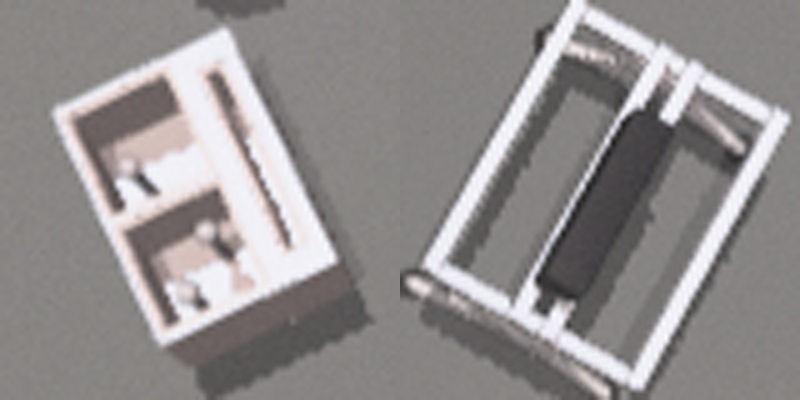

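The crop shows the caddy top's corners at crop (228,30), (55,112), (165,345) and (335,262). The slot runs from (213,73) to (288,248). The handle's top is about (240,110) to (160,290) in the right half.

Run:
```python
from h import *
def P(c,z,o): return onplane('top',(np.array(c)-2)/5+o,z)[:,:2]
def yaw(v): return round(np.arctan2(v[1],v[0]),4)
c=P([(228,30),(55,112),(165,345),(335,262)],110,[190,215])
print('caddy c',c.mean(0),'sides',[np.linalg.norm(c[i]-c[(i+1)%4]).round(1) for i in range(4)],'x yaw',yaw(c[0]-c[3]),yaw(c[1]-c[2]))
s=P([(213,73),(288,248)],110,[190,215]);print('slot',s.mean(0),np.linalg.norm(s[0]-s[1]),yaw(s[0]-s[1]))
st=P([(178,0),(390,115),(238,385),(25,268)],110,[385,235]);print('stand',st.mean(0),[np.linalg.norm(st[i]-st[(i+1)%4]).round(1) for i in range(4)],yaw(st[0]-st[3]),yaw(st[1]-st[2]))
im=cv2.imread('pics/top0.png'); g=cv2.cvtColor(im,cv2.COLOR_BGR2GRAY)
m=np.zeros_like(g);m[250:305,405:450]=(g[250:305,405:450]<96)*255
k=cv2.connectedComponents(m)[1]; k=(k==k[276,427]).astype(np.uint8)
b=cv2.boxPoints(cv2.minAreaRect(cv2.findContours(k,0,2)[0][0]));print(((b-[385,235])*5).round())
h=P([(240,108),(274,124),(178,300),(138,280)],150,[385,235]);print('handle',h.mean(0),[np.linalg.norm(h[i]-h[(i+1)%4]).round(1) for i in range(4)],yaw(h[0]-h[3]),yaw(h[1]-h[2]))
plan(st.mean(0),yaw(st[0]-st[3])+np.pi/2,330)
```

```text
caddy c [519.01368892 258.60228456] sides [np.float64(108.6), np.float64(149.0), np.float64(105.7), np.float64(148.4)] x yaw 0.4166 0.4359
slot [533.30245563 227.47278445] 110.47072903729595 0.392
stand [ 444.11943886 -296.57732567] [np.float64(135.6), np.float64(177.5), np.float64(134.3), np.float64(177.7)] -0.5605 -0.5674
[[ 92. 268.]
 [252.  84.]
 [333. 155.]
 [174. 339.]]
handle [ 432.1291897  -288.55516722] [np.float64(20.5), np.float64(112.1), np.float64(24.2), np.float64(112.0)] -0.5821 -0.5494
shift tool [ 306.4 -187.3 -107.7] turn about tool z 0.9313 tilt [-4.0e-04  1.3e-03 -1.0e+00] q6 -0.01901732558560326
```

```bash
python3 -m pendant '{"grip":[1,1,1,1,1,1,1,1,1,1,1,1],"linear":[[15,-9,-20],[26,-16,-20],[26.5,-16.2,-20],[26.5,-16.2,-20],[26.5,-16.2,-20],[26.5,-16.2,-8],[26.5,-16.2,0],[26.5,-16.2,0],[26.5,-16.2,0],[26.5,-16.2,0],[26.5,-16.2,0],[26.5,-16.2,0]],"angular":[[0,0,0],[0,0,0],[0,0,0],[0,0,0],[0,0,0],[0,0,0],[0,0,0],[0,0,0],[0,0,0],[0,0,0],[0,0,0],[0,0,0]]}'
python3 -m pendant '{"grip":[1,1,1,1,1,1,1,1,1,1],"linear":[[0,0,0],[0,0,0],[0,0,0],[0,0,0],[0,0,0],[0,0,0],[0,0,0],[0,0,0],[0,0,0],[0,0,0]],"angular":[[0,0,0.11],[0,0,0.117],[0,0,0.117],[0,0,0.117],[0,0,0.117],[0,0,0.117],[0,0,0.117],[0,0,0.117],[0,0,0],[0,0,0]]}'
python3 - <<'E'
from h import *
T,im=snap('wrist','w1'); np.save('w1.npy',T); plan((438,-292),-0.565+np.pi/2,330)
print(pix('wrist',[(432,-288.5,150)],T))
E
```

```text
t: 1.1
ee_pos: [444.4, -295.8, 330.5]
orientation: [-3.087, -0.579, 0.001]
ft_force: [-0.4, -0.4, 0.8]
width: 87.7
grasp_force: 0.0
t: 1.93
ee_pos: [443.8, -297.2, 330.4]
orientation: [-3.021, 0.86, 0.001]
ft_force: [0.2, 0.2, -0.4]
width: 87.6
grasp_force: 0.0
shift tool [-7.7 -1.4  0.5] turn about tool z 0.0105 tilt [-4.e-04  3.e-04 -1.e+00] q6 1.5128695835932406
[[322.05092262 234.07657105]]
```

View pics/w1.png

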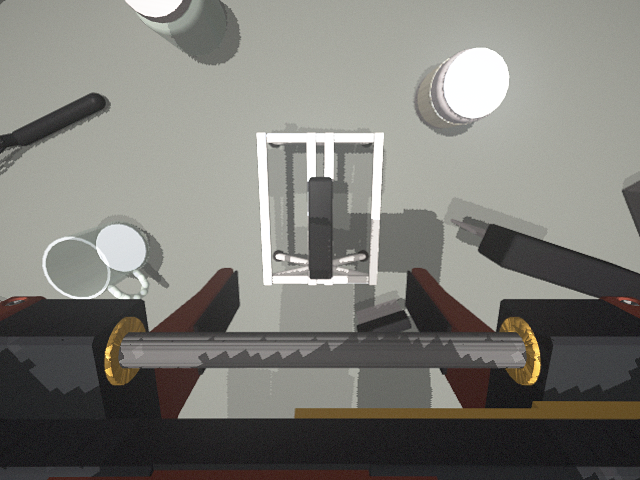

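The wrist view shows the handle upright at u 308–332, v 178–278, lying in the stand's gap and aligned with the tool. The fingers are wide of it.

Run:
```python
from h import *
T=np.load('w1.npy'); g=cv2.cvtColor(cv2.imread('pics/w1.png'),cv2.COLOR_BGR2GRAY)
print(g[210,296:344]); print(g[170:190,320],g[268:288,320])
L=[];R=[]
for v in range(195,262,3):
    r=g[v]; c=np.where((r[300:340]<75))[0]+300; L.append((c.min()-.5,v));R.append((c.max()+.5,v))
for z in(150,):
    l=onplane('wrist',L,z,T)[:,:2];r=onplane('wrist',R,z,T)[:,:2];m=(l+r)/2
    f=cv2.fitLine(m.astype(np.float32),2,0,.01,.01).ravel();print(np.median(np.linalg.norm(l-r,axis=1)),'yaw',np.arctan2(f[1],f[0]),'pt',f[2:])
```

```text
[175 179 175 173 173 171 173 176 175 175 174 182 140  65  84  84  84  85
  88  82  85  83  79  84  83  83  85  80  79  81  82  79  84  80  72  65
  92 117 114 116 112 111 114 114 117 114 114 114]
[157 157 159 161 158 158 139  67  66  72  75  85  91  93  91  90  88  87
  94  86] [ 68  69  65  61  58  61  60  58  58  53  70 217 255 255 255 237 145 154
 152 152]
24.2369919657839 yaw -0.61694187 pt [ 437.9048  -290.90445]
```

Run:
```python
from h import *
T=np.load('w1.npy'); g=cv2.cvtColor(cv2.imread('pics/w1.png'),cv2.COLOR_BGR2GRAY)
L=[];R=[]
for v in range(195,268,3):
    r=g[v,300:340].astype(float); a=np.where(r[:20]>103)[0].max(); b=20+np.where(r[20:]>103)[0].min()
    L.append((300+a+.5,v));R.append((300+b-.5,v))
print([(l[0],r[0]) for l,r in zip(L,R)])
l=onplane('wrist',L,150,T)[:,:2];r=onplane('wrist',R,150,T)[:,:2]
for q in(l,r,(l+r)/2):
    f=cv2.fitLine(q.astype(np.float32),2,0,.01,.01).ravel();print('yaw',np.arctan2(f[1],f[0]),'pt',f[2:])
print(np.linalg.norm(l-r,axis=1).round(1))
n=onplane('wrist',[(320,278.6)],150,T)[0];fa=[onplane('wrist',[(320,176.5)],z,T)[0] for z in(110,150)]
print(n,fa,[np.linalg.norm((n-x)[:2]) for x in fa])
c=n[:2]+55*np.array([np.cos(-.57),np.sin(-.57)]);print('centre',c)
lat=np.array([np.sin(.57),np.cos(.57)]); print('lateral, handle vs top est',(((l+r)/2).mean(0)-[432.1,-288.5])@lat)
```

```text
Traceback (most recent call last):
ValueError: zero-size array to reduction operation minimum which has no identity
```

Run:
```python
from h import *
T=np.load('w1.npy'); g=cv2.cvtColor(cv2.imread('pics/w1.png'),cv2.COLOR_BGR2GRAY)
L=[];R=[]
for v in range(190,268,3):
    r=g[v,300:340].astype(float); a=np.where(r[:20]>103)[0]; b=20+np.where(r[20:]>103)[0]
    if len(a):L.append((300+a.max()+.5,v))
    if len(b):R.append((300+b.min()-.5,v))
print([l[0] for l in L],R)
for q in(L,R):
    q=onplane('wrist',q,150,T)[:,:2]
    f=cv2.fitLine(q.astype(np.float32),2,0,.01,.01).ravel();print('yaw',np.arctan2(f[1],f[0]),'pt',f[2:])
n=onplane('wrist',[(320,278.6)],150,T)[0];fa=[onplane('wrist',[(320,176.5)],z,T)[0] for z in(110,150)]
print(n,fa,[np.linalg.norm((n-x)[:2]) for x in fa])
c=n[:2]+55*np.array([np.cos(-.57),np.sin(-.57)]);print('centre',c)
plan(c,-.565+np.pi/2,118)
```

```text
[np.float64(307.5), np.float64(308.5), np.float64(308.5), np.float64(308.5), np.float64(308.5), np.float64(308.5), np.float64(308.5), np.float64(308.5), np.float64(308.5), np.float64(308.5), np.float64(308.5), np.float64(308.5), np.float64(308.5), np.float64(308.5), np.float64(308.5), np.float64(308.5), np.float64(308.5), np.float64(308.5), np.float64(308.5), np.float64(308.5), np.float64(308.5), np.float64(308.5), np.float64(307.5), np.float64(307.5), np.float64(308.5), np.float64(308.5)] [(np.float64(332.5), 193), (np.float64(333.5), 196), (np.float64(332.5), 199), (np.float64(332.5), 202), (np.float64(332.5), 205), (np.float64(332.5), 208), (np.float64(332.5), 211), (np.float64(332.5), 214), (np.float64(332.5), 217), (np.float64(332.5), 220), (np.float64(332.5), 223), (np.float64(332.5), 226), (np.float64(332.5), 241), (np.float64(332.5), 244), (np.float64(334.5), 253), (np.float64(332.5), 259), (np.float64(331.5), 262), (np.float64(332.5), 265)]
yaw -0.56681126 pt [ 445.3426  -279.74466]
yaw -0.5472941 pt [ 434.74283 -303.31512]
[ 390.23433543 -259.975019    150.        ] [array([ 482.16684923, -316.80705429,  110.        ]), array([ 484.37575087, -318.4818913 ,  150.        ])] [np.float64(108.08083701738353), np.float64(110.840697436829)]
centre [ 436.53888906 -289.65478168]
shift tool [-10.1  -2.6 212.5] turn about tool z 0.0105 tilt [-4.e-04  3.e-04 -1.e+00] q6 1.5128695835932406
```

```bash
python3 -m pendant '{"grip":[1,1,1,1,1,1,1,1,1,1,1,1],"linear":[[-5,-1.2,0],[-5,-1,20],[0,0,30],[0,0,30],[0,0,30],[0,0,30],[0,0,25],[0,0,20],[0,0,13],[0,0,10],[0,0,5],[0,0,0]],"angular":[[0,0,0.005],[0,0,0],[0,0,0],[0,0,0],[0,0,0],[0,0,0],[0,0,0],[0,0,0],[0,0,0],[0,0,0],[0,0,0],[0,0,0]]}'
python3 -m pendant '{"grip":[-1,-1,-1,-1,-1,-1,-1,-1,-1,-1,-1,-1],"linear":[[0,0,0],[0,0,0],[0,0,0],[0,0,0],[0,0,0],[0,0,0],[0,0,0],[0,0,0],[0,0,0],[0,0,0],[0,0,0],[0,0,0]],"angular":[[0,0,0],[0,0,0],[0,0,0],[0,0,0],[0,0,0],[0,0,0],[0,0,0],[0,0,0],[0,0,0],[0,0,0],[0,0,0],[0,0,0]]}'
```

```text
t: 2.98
ee_pos: [436.2, -289.8, 117.0]
orientation: [-3.018, 0.872, 0.002]
ft_force: [-0.5, -0.0, 0.2]
width: 87.8
grasp_force: 0.0
t: 3.98
ee_pos: [436.6, -290.1, 117.7]
orientation: [3.018, -0.873, -0.0]
ft_force: [-0.1, 0.1, 0.2]
width: 26.0
grasp_force: 30.0
```

```bash
python3 -m pendant '{"grip":[-1,-1,-1,-1,-1,-1,-1,-1,-1,-1,-1,-1],"linear":[[0,0,-5],[0,0,-10],[0,0,-15],[0,0,-20],[0,0,-25],[0,0,-25],[0,0,-25],[0,0,-25],[0,0,-20],[0,0,-12],[0,0,-5],[0,0,0]],"angular":[[0,0,0],[0,0,0],[0,0,0],[0,0,0],[0,0,0],[0,0,0],[0,0,0],[0,0,0],[0,0,0],[0,0,0],[0,0,0],[0,0,0]]}'
python3 - <<'E'
from h import *
T,im=snap('wrist','w2')
plan((533.5,225.5),.42+np.pi/2,304)
E
```

```text
t: 4.98
ee_pos: [437.0, -290.4, 306.4]
orientation: [3.017, -0.873, 0.004]
ft_force: [0.3, -0.1, -0.9]
width: 26.2
grasp_force: 30.0
shift tool [-193.3 -487.7    0.9] turn about tool z -0.9832 tilt [ 7.e-04 -5.e-04 -1.e+00] q6 1.524812454282416
```

View pics/w2.png

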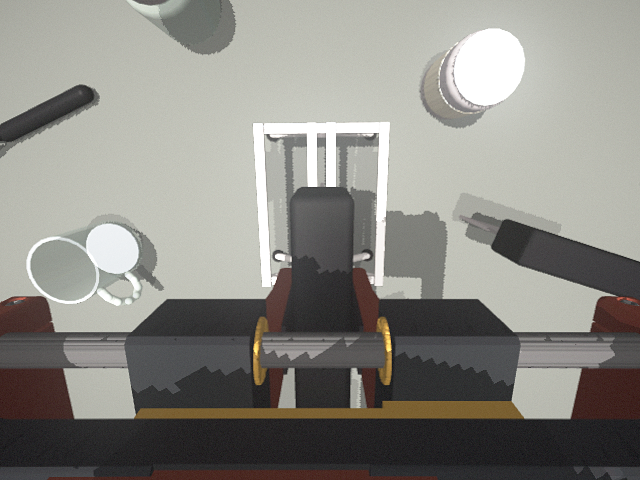

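The scraper is lifted clear: the handle is held at u 290–352 and the stand below is undisturbed. I'll carry it to a spot 70 mm beside the slot so I can see the slot past the handle.

```bash
python3 -m pendant '{"grip":[-1,-1,-1,-1,-1,-1,-1,-1,-1,-1,-1,-1],"linear":[[-3,-10,0],[-6,-20,0],[-8,-28,0],[-10,-33,0],[-10.5,-35,0],[-10.5,-35,0],[-10.5,-35,0],[-10.5,-35,0],[-10.5,-35,0],[-10.5,-35,0],[-10.5,-35,0],[-10.5,-35,0]],"angular":[[0,0,0],[0,0,0],[0,0,0],[0,0,0],[0,0,0],[0,0,0],[0,0,0],[0,0,0],[0,0,0],[0,0,0],[0,0,0],[0,0,0]]}'
python3 -m pendant '{"grip":[-1,-1,-1,-1,-1,-1,-1,-1,-1,-1,-1,-1],"linear":[[-10,-32,0],[-8,-24,0],[-5,-14,0],[-2,-8,0],[0,0,0],[0,0,0],[0,0,0],[0,0,0],[0,0,0],[0,0,0],[0,0,0],[0,0,0]],"angular":[[0,0,-0.05],[0,0,-0.1],[0,0,-0.12],[0,0,-0.12],[0,0,-0.12],[0,0,-0.12],[0,0,-0.12],[0,0,-0.12],[0,0,-0.08],[0,0,-0.033],[0,0,0],[0,0,0]]}'
python3 - <<'E'
from h import *
T,im=snap('wrist','w3');np.save('w3.npy',T)
print(pix('wrist',[(533.5,225.5,110)],T)); plan((533.5,225.5),.42+np.pi/2,304)
E
```

```text
t: 6.03
ee_pos: [540.0, 85.3, 303.3]
orientation: [3.017, -0.872, -0.004]
ft_force: [0.7, -1.7, -1.4]
width: 25.7
grasp_force: 30.0
t: 7.03
ee_pos: [554.9, 163.4, 303.5]
orientation: [3.073, 0.653, -0.003]
ft_force: [0.6, -0.3, -0.7]
width: 26.1
grasp_force: 30.0
[[262.14308989 213.5734829 ]]
shift tool [  5.5 -65.5  -0.3] turn about tool z -0.0013 tilt [-1.7e-03 -4.0e-04 -1.0e+00] q6 1.4176684472258276
```

View pics/w3.png

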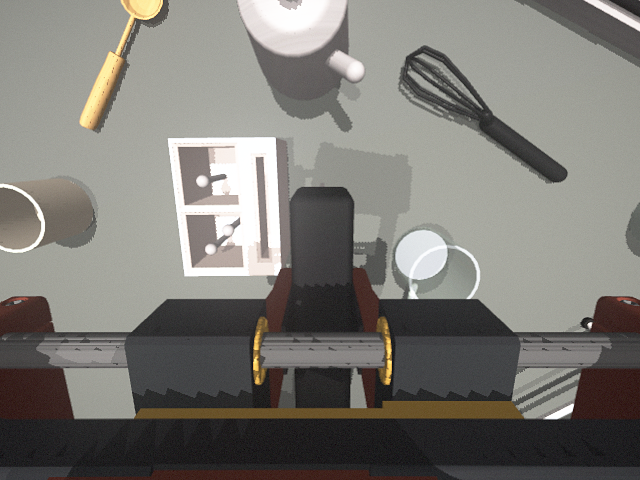

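The slot shows as a narrow dark strip at u≈256–269, v≈152–262, close to the predicted (262,214). I'll enlarge it.

Run:
```python
import cv2
im=cv2.imread('pics/w3.png')[128:288,160:310]; cv2.imwrite('pics/c3.png',cv2.resize(im,None,fx=3.75,fy=3.75,interpolation=2))
```

```text
(no output)
```

View pics/c3.png

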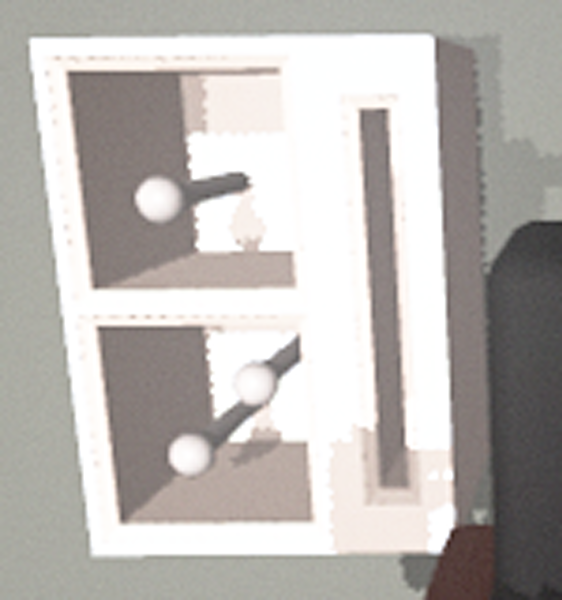

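Mouth corners in the crop are about (343,96), (396,96), (420,501) and (367,503). The caddy top's corners are (32,38), (434,36), (453,555) and (92,556).

Run:
```python
from h import *
T=np.load('w3.npy')
def P(c): return onplane('wrist',(np.array(c)+.5)/3.75-.5+[160,128],110,T)[:,:2]
for c in([(343,96),(396,96),(420,501),(367,503)],[(32,38),(434,36),(453,555),(92,556)]):
    p=P(c); x=(p[0]-p[3]+p[1]-p[2])/2; a=np.arctan2(x[1],x[0])
    print(p.mean(0),[np.linalg.norm(p[i]-p[(i+1)%4]).round(1) for i in range(4)],'yaw',a.round(4))
    s=p.mean(0)+([0,0] if c[0][0]>100 else 37*np.array([np.sin(a),-np.cos(a)])); print('slot',s)
    plan(s,a+np.pi/2,304)
# handle far edge: distance ahead of the TCP in the tool axes, handle top 33 mm above TCP line
for z in (T[2,3]+33,T[2,3]-7):
    q=onplane('wrist',[(322,187.5)],z,T)[0]; print('far edge in tool',T[:3,:3].T@(q-T[:3,3]))
for u in(290.5,353): print((T[:3,:3].T@(onplane('wrist',[(u,230)],T[2,3]+33,T)[0]-T[:3,3])).round(1))
```

```text
[537.24327427 227.70257702] [np.float64(14.7), np.float64(118.0), np.float64(16.0), np.float64(118.6)] yaw 0.4309
slot [537.24327427 227.70257702]
shift tool [  9.8 -66.   -0.3] turn about tool z -0.0121 tilt [-1.7e-03 -4.0e-04 -1.0e+00] q6 1.4176684472258276
[521.45118919 261.2389766 ] [np.float64(109.9), np.float64(151.2), np.float64(109.9), np.float64(150.9)] yaw 0.4215
slot [536.58732154 227.47660853]
shift tool [  9.2 -66.1  -0.3] turn about tool z -0.0027 tilt [-1.7e-03 -4.0e-04 -1.0e+00] q6 1.4176684472258276
far edge in tool [ 56.94202696  -0.14655791 -33.12178749]
far edge in tool [52.93401109 -0.16859863  6.88688927]
[ 40.1 -12.7 -33.1]
[ 40.1  12.2 -33.1]
```

```bash
python3 -m pendant '{"grip":[-1,-1,-1,-1,-1,-1,-1,-1,-1,-1,-1,-1],"linear":[[1.4,-8,0],[2,-16,0],[2,-18,0],[2,-14,0],[2,-10,0],[0,0,15],[0,0,25],[0,0,25],[0,0,20],[0,0,10],[0,0,0],[0,0,0]],"angular":[[0,0,-0.007],[0,0,0],[0,0,0],[0,0,0],[0,0,0],[0,0,0],[0,0,0],[0,0,0],[0,0,0],[0,0,0],[0,0,0],[0,0,0]]}'
python3 - <<'E'
from h import *
plan((536.9,227.6),.4255+np.pi/2,118); snap('scene','s1')
im=cv2.imread('pics/s1.png')[150:270,320:470];cv2.imwrite('pics/c4.png',cv2.resize(im,None,fx=4,fy=4,interpolation=2))
E
```

```text
t: 8.08
ee_pos: [537.2, 227.4, 209.8]
orientation: [3.07, 0.665, -0.0]
ft_force: [0.0, 0.7, -1.1]
width: 26.1
grasp_force: 30.0
shift tool [-0.2 -0.3 91.8] turn about tool z 0.0014 tilt [-2.e-04 -1.e-04 -1.e+00] q6 1.5239280952955665
```

View pics/c4.png

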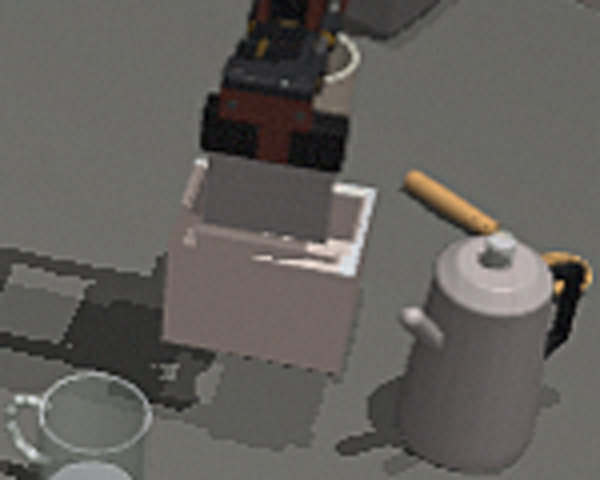

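The scene crop shows the blade lined up just above the slot, with its lower edge parallel to the caddy's front. I'll lower it carefully.

```bash
python3 -m pendant '{"grip":[-1,-1,-1,-1,-1,-1,-1,-1],"linear":[[0,0,4],[0,0,4],[0,0,4],[0,0,4],[0,0,4],[0,0,4],[0,0,4],[0,0,0]],"angular":[[0,0,0],[0,0,0],[0,0,0],[0,0,0],[0,0,0],[0,0,0],[0,0,0],[0,0,0]]}'
```

```text
t: 8.8
ee_pos: [536.5, 226.9, 180.6]
orientation: [3.07, 0.665, -0.003]
ft_force: [-0.4, 0.1, -1.0]
width: 25.5
grasp_force: 30.0
```

No contact force, so the blade edge is at about z 93, inside the slot.

```bash
python3 -m pendant '{"grip":[-1,-1,-1,-1,-1,-1,-1,-1,-1,-1],"linear":[[0,0,5],[0,0,7],[0,0,8],[0,0,8],[0,0,8],[0,0,8],[0,0,6],[0,0,4],[0,0,2],[0,0,0]],"angular":[[0,0,0],[0,0,0],[0,0,0],[0,0,0],[0,0,0],[0,0,0],[0,0,0],[0,0,0],[0,0,0],[0,0,0]]}'
```

```text
t: 9.63
ee_pos: [536.8, 227.0, 125.1]
orientation: [3.07, 0.665, -0.001]
ft_force: [0.4, 0.3, -1.0]
width: 25.9
grasp_force: 30.0
```

```bash
python3 -m pendant '{"grip":[-1,-1,-1,-1,-1,-1],"linear":[[0,0,2],[0,0,2],[0,0,1.5],[0,0,1],[0,0,0.5],[0,0,0]],"angular":[[0,0,0],[0,0,0],[0,0,0],[0,0,0],[0,0,0],[0,0,0]]}'
```

```text
t: 10.13
ee_pos: [537.0, 227.1, 118.7]
orientation: [-3.07, -0.665, 0.0]
ft_force: [0.7, 0.0, -1.4]
width: 26.0
grasp_force: 30.0
```

```bash
python3 -m pendant '{"grip":[-1,-1,-1,-1],"linear":[[0,0,0.7],[0,0,0.6],[0,0,0.5],[0,0,0]],"angular":[[0,0,0],[0,0,0],[0,0,0],[0,0,0]]}'
```

```text
t: 10.47
ee_pos: [537.2, 227.1, 117.7]
orientation: [-3.07, -0.665, -0.001]
ft_force: [-1.2, -1.0, 5.1]
width: 25.7
grasp_force: 30.0
```

The upward force shows the handle resting on the caddy. I'll release and retreat.

```bash
python3 -m pendant '{"grip":[0,0.5,1,1,1,1,1,1],"linear":[[0,0,0],[0,0,0],[0,0,0],[0,0,0],[0,0,0],[0,0,0],[0,0,0],[0,0,0]],"angular":[[0,0,0],[0,0,0],[0,0,0],[0,0,0],[0,0,0],[0,0,0],[0,0,0],[0,0,0]]}'
python3 -m pendant '{"grip":[1,1,1,1,1,1,1,1,1,1,1,1],"linear":[[0,0,-5],[0,0,-10],[0,0,-15],[0,0,-20],[0,0,-25],[0,0,-25],[0,0,-25],[0,0,-25],[0,0,-20],[0,0,-10],[0,0,0],[0,0,0]],"angular":[[0,0,0],[0,0,0],[0,0,0],[0,0,0],[0,0,0],[0,0,0],[0,0,0],[0,0,0],[0,0,0],[0,0,0],[0,0,0],[0,0,0]]}'
python3 - <<'E'
from h import *
T,im=snap('wrist','w5');T2,i2=snap('scene','s5')
a=cv2.resize(im[100:300,200:440],(400,333));b=cv2.resize(i2[130:270,320:488],(400,333));cv2.imwrite('pics/c5.png',np.hstack([a,b]))
print(pix('wrist',[(536.9,227.6,150)],T))
E
```

```text
t: 11.13
ee_pos: [537.0, 227.1, 116.8]
orientation: [-3.07, -0.665, 0.0]
ft_force: [0.2, -0.2, -0.0]
width: 75.7
grasp_force: 0.0
t: 12.13
ee_pos: [536.9, 227.0, 297.1]
orientation: [-3.07, -0.665, -0.001]
ft_force: [-0.3, 0.5, -0.8]
width: 87.7
grasp_force: 0.0
[[321.69242939 228.35708868]]
```

View pics/c5.png

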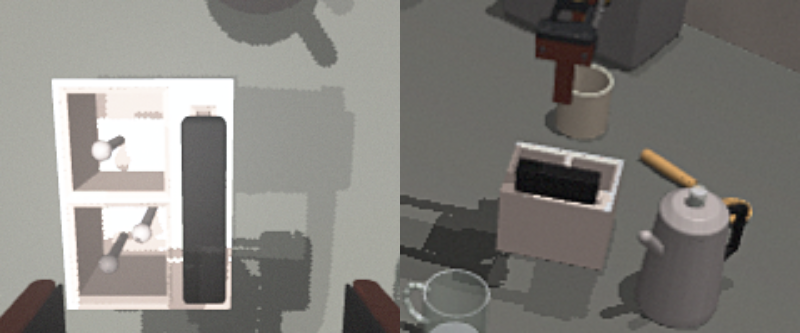

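The scraper is upright in the slot with its handle flat on the caddy, and the fingers are clear.

```bash
python3 -c "
from workcell import ctrl
print(ctrl.close_job())"
```

```text
the job is handed in; nothing more can be done
None
```

The scraper is out of the stand and upright in the caddy's narrow slot. I held it until the handle touched the caddy's top, then released it and backed off, nudging nothing in the pictures I checked. I handed the job in after about 12 s of robot time; the verdict was not shown.

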